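# Slide the drip tray back into the griddle

## Robot

A 6-joint arm with a two-finger parallel gripper is mounted at the origin on a cart in front of the work surface, level with it; the furniture and walls round the work are solid. World frame = base frame: x ahead of the robot, y to its left, z up, the work surface at z = 0. Lengths are in mm, angles in rad, forces in N, time in s.
With the tool pointing down it reaches from about 350 to 975 mm from the base axis. Payload 4.9 kg.
Tool frame: the origin (TCP) lies on the centre line of the jaws, within the pads' length; the fingertips stand 17 mm ahead of it and the grasp point (between the pads) lies 2 mm behind it; z points along the fingers, y is the line along which they close (so a half turn about z gives the same grasp; the last joint's range is limited). The gripper opens to 85 mm and grips with 20 to 120 N. Pads are 22 mm wide; open, the fingers measure 114 mm over their backs; the gripper's body (76 mm by 85 mm) begins 54 mm behind the grasp point. The pads swing forward as they close: fully open they stand 13 mm farther back than shut.
Start: joints at [-1.365, 0.053, 1.613, -0, 1.476, -0.119], TCP at [199.444, -592.304, 248.304] pointing down, gripper open.
Joint ranges: [-3.01, 3.01], [-1.01, 2.22], [0.06, 2.58], [-1.02, 4.17], [0.09, 2.62], [-3.14, 3.14]. Speed limits (rad/s): [2.57, 2.57, 3.14, 3.14, 3.14, 3.14].

## Interface

Orientations are given as [roll, pitch, yaw] about the fixed x, y, z axes, in that order (R = Rz(yaw) Ry(pitch) Rx(roll)).
In Python, from plant import * gives the robot as it stands.
- The arm moves only by the tool drive_tool, never from a script. Its argument "steps" is text: rows parted by semicolons, each of 7 numbers parted by spaces: the shift along the tool's x, y, z in m, then the turn, a rotation vector about the tool's x, y, z in degrees, then the gripper command: -1 is fully open, 1 is shut, values between are in proportion. A call has 1 to 10 rows; each row shifts and turns the commanded pose from where the row before left it, along the tool's axes as they then stand; what a row does not reach is not made up. A row lasts 1/8 s, in which the tool goes at most 62.5 mm and 10.7 degrees, less where a joint would pass 70% of its speed; a pose out of reach is approached as far as the arm can. A call is refused whole if a number of a shift passes 0.0625 or a number of a turn 10.7, either way. A call with a gripper value outside its range is refused whole. The fingers move at their own pace and stop on an object; the grip force is fixed at half the most. Time passes only in rows, so rows that do not move let the fingers close. It gives the time, the measured TCP pose, the force, the opening and the grip force at its end, in the units of the state.
- observe(): the state, without advancing time (a new reading comes with each control period).
- capture(name): name is "scene" or "top"; returns the picture (420x560x3 uint8, red, green, blue); there is no depth.
- camera_info(name): a dict with "K" (3x3 intrinsics, pixels), "k1" (the pictures are not rectified: a ray, as slopes to the right and down, at radius r is drawn at 1 + k1 r^2 times it, then the intrinsics apply), "T" (4x4, takes a point from camera to world coordinates). Camera axes: x right, y up, looking along -z (the intrinsics and any distortion apply to the point x, -y, -z); pixel columns grow to the right and rows downward; lengths in mm; the calibration is good to about 2 mm. A picture is of the moment at which its call begins. camera_info takes no time and is no camera call.
- job_done(): hands the job in; it is judged then, once.
The state is a dict: "clock": time; "q": joint angles; "joint_velocities": joint speeds; "effort": joint torques, N m; "eef_pos": TCP position; "tcp_rot": TCP orientation; "ft_force": force on the tool from outside, world axes, zero at the start; "moment": the same for the moment, N m; "finger_gap": opening from 0.0 (shut) to 1.0 (fully open); "grasp_force": force on a finger pad.
Only numpy, scipy, OpenCV 4.12 (cv2) and the standard library are available. Lean on these libraries where they do the work, as an engineer would, in place of code of your own. Each camera call takes 0.05 s, during which the arm holds its last target. There are 200 camera calls.

## Task

The griddle has been cleaned; put its drip tray back. Slide the metal tray (it has a red grip to hold) under the griddle through the opening in the front until it is fully home, with the grey front panel flush against the griddle's front, then let go. Leave the other things on the worktop where they stand.

Things in the scene. Friction and masses are not known exactly. Their poses are not given: they have to be found in the camera images.
- drip_tray: Loose drip tray, 0.22 kg, upright on the worktop: open aluminium pan 125 (x) x 120 (y) x 24 mm; origin at the centre of the pan's underside; +x to its rear, which goes in first, z up. At its front stands a grey panel 160 wide, x -62.5 to -68.5, z 2 to 44 mm; from it a red grip fin sticks out to x -124.5, 16 thick (y), z 14 to 44 mm. It slides easily on the worktop; no need to lift it.
- tray_grip (a point): Point in the red fin at which to pinch it across its 16 mm thickness: tray x = -100, y = 0, z = 30 mm. Axes as the tray's.
- griddle: Black electric griddle, fixed, 240 deep (x) x 260 wide (y; handles 28 more each side) x 78 mm high; origin at the centre of its underside, -x to its front, z up. A dial (30 across, at y -107, z 40 mm) stands 14 mm out of the front face. Under it a hidden bay, described at bay_mouth.
- bay_mouth (a point): Centre of the bay's opening in the griddle's front face, at worktop level: griddle x -120, y 0, z 0 mm; same axes. The bay runs along +x, has no floor (the tray slides on the worktop) and is 36 mm high. The opening is 144 mm wide, narrows evenly to 125 mm over the first 40 mm, then has straight side walls; closed end 132 mm in.
- bay_home (a point): Where the tray's origin lies when the tray is fully home, its panel against the griddle's front face: griddle x = -57.5, y = 0, z = 0 mm. Axes as the griddle's; the tray's axes then agree with them.
- spice_green: Bystander: spice jar with a green cap, 46x46x106 mm, in front of the sink at the left; origin at the centre of its underside.
- pepper_mill: Bystander: dark wooden pepper mill, 58x58x170 mm, in front of the sink at the left; origin at the centre of its underside.
- jam_jar: Bystander: jam jar with a silver-grey lid, 62x62x86 mm, at the right of the griddle; origin at the centre of its underside.
- tuna_tin: Bystander: low tin, 86x86x40 mm, in front of the sink at the left; origin at the centre of its underside.

How it is judged:
By the outcome, as a careful person would: the job done as asked, in the order asked, and still so for the second after the job is handed in, with the robot touching nothing.
It also fails if it takes over 45 s, if anything falls off the work surface, if the arm or the gripper's body presses on something with over 40 N, if the wrist force passes 120 N, or if a joint passes its speed limit or range.

## Working session

There is one attempt and no reset: what is moved stays moved. The work goes in short steps, Python scripts to look and compute and a tool call to move; the robot and the scene stay as the last step left them, time stands still between calls to the robot, and variables do not carry over. Pictures are saved under pics/ and viewed, at most 10 in all, crops included, and the job is handed in when it is done.

Besides the shell and the picture viewer there is one more tool, called after "Emit:" as name(argument=value, ...), one argument or row to a line, values as JSON. drive_tool: Moves the arm, as the interface text tells. Its arguments: {"type":"object","properties":{"steps":{"type":"string"}},"required":["steps"]}

```bash
mkdir -p pics
cat > h.py <<'E'
from plant import *
import numpy as np, cv2
def project(name,P):
    c=camera_info(name);T=np.array(c["T"]);K=np.array(c["K"])
    p=(np.atleast_2d(P)-T[:3,3])@T[:3,:3]
    s=np.c_[p[:,0],-p[:,1]]/(-p[:,2:3]); r2=(s**2).sum(1,keepdims=True)
    s=s*(1+c["k1"]*r2)
    return s@K[:2,:2].T+K[:2,2]
def ray(name,uv,z):
    c=camera_info(name);T=np.array(c["T"]);K=np.array(c["K"])
    d=(np.atleast_2d(uv).astype(float)-K[:2,2])@np.linalg.inv(K[:2,:2]).T
    s=d.copy()
    for _ in range(20): s=d/(1+c["k1"]*(s**2).sum(1,keepdims=True))
    w=np.c_[s[:,0],-s[:,1],-np.ones(len(s))]@T[:3,:3].T
    o=T[:3,3]; return o+w*((z-o[2])/w[:,2])[:,None]
def save(img,f): cv2.imwrite(f,img[:,:,::-1])
E
python3 - <<'E'
from h import *
a=capture("top");b=capture("scene");save(a,"pics/top0.png");save(b,"pics/scene0.png")
for n in("top","scene"):
    c=camera_info(n);print(n,np.round(c["T"],3).tolist(),np.round(c["K"],1).tolist(),c["k1"])
print(observe())
E
```

```text
top [[-0.196, 0.934, -0.298, 132.979], [-0.981, -0.188, 0.057, 81.633], [-0.003, 0.304, 0.953, 1547.277], [0.0, 0.0, 0.0, 1.0]] [[426.7, 0.0, 285.9], [0.0, 426.7, 213.4], [0.0, 0.0, 1.0]] 0.003927999198412816
scene [[-0.755, 0.333, -0.566, -428.619], [-0.656, -0.403, 0.638, 1160.428], [-0.016, 0.852, 0.523, 983.409], [0.0, 0.0, 0.0, 1.0]] [[516.5, 0.0, 282.6], [0.0, 516.5, 207.1], [0.0, 0.0, 1.0]] -0.14635130663320958
{'clock': 0.1, 'q': array([-1.36499425e+00,  5.33074098e-02,  1.61411134e+00,  1.04795534e-05,
        1.47603294e+00, -1.19027653e-01]), 'joint_velocities': array([ 5.68834431e-04, -1.38411050e-03, -2.55700519e-03, -1.11837632e-03,
       -6.06393693e-05, -9.80595065e-04]), 'effort': array([ 1.07635216e-03, -3.94896269e+01, -3.71365571e+01, -6.78033894e-05,
        3.85187828e-03,  1.48995653e-06]), 'eef_pos': array([ 199.34645104, -591.80609864,  247.20276237]), 'tcp_rot': array([-3.13974801e+00, -2.31111353e-04,  3.24828515e-01]), 'ft_force': array([-0.20216521,  0.54766634,  0.1768832 ]), 'moment': array([ 0.03690137, -0.00179357,  0.03759256]), 'grasp_force': 0.0, 'finger_gap': 0.998756822670547}
```

View pics/top0.png

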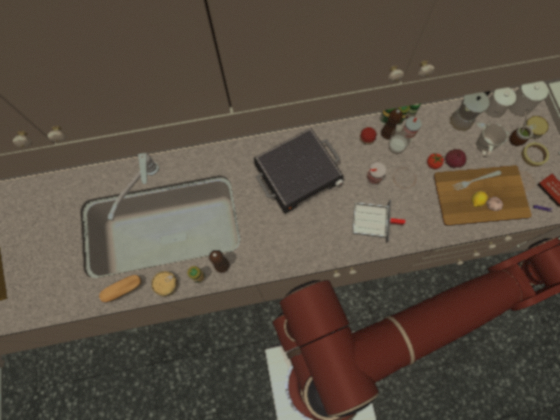

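View pics/scene0.png

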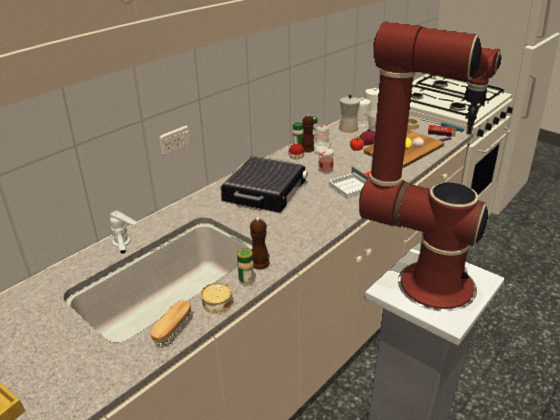

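Run:
```python
import cv2
a=cv2.imread("pics/top0.png")
cv2.imwrite("pics/c1.png",cv2.resize(a[120:245,245:415],(800,588),interpolation=cv2.INTER_CUBIC))
b=cv2.imread("pics/scene0.png")
cv2.imwrite("pics/c2.png",cv2.resize(b[130:220,215:375],(800,450),interpolation=cv2.INTER_CUBIC))
```

```text
(no output)
```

View pics/c1.png

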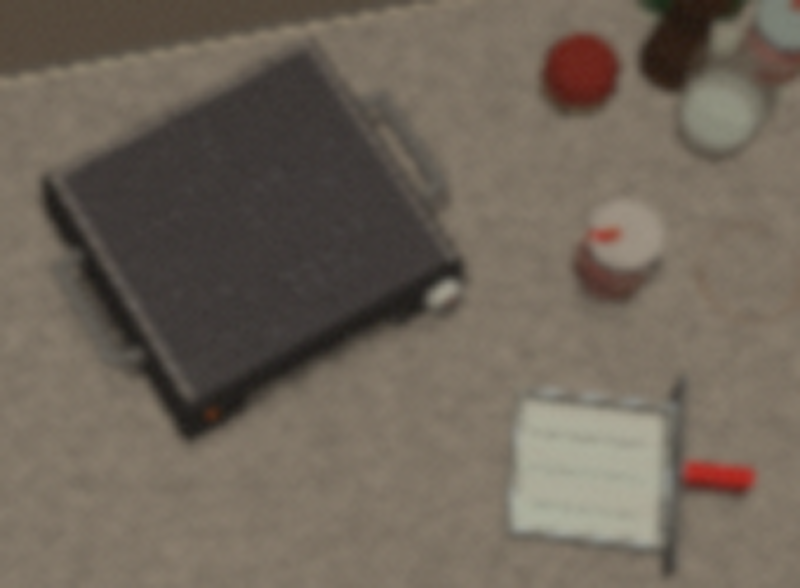

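View pics/c2.png

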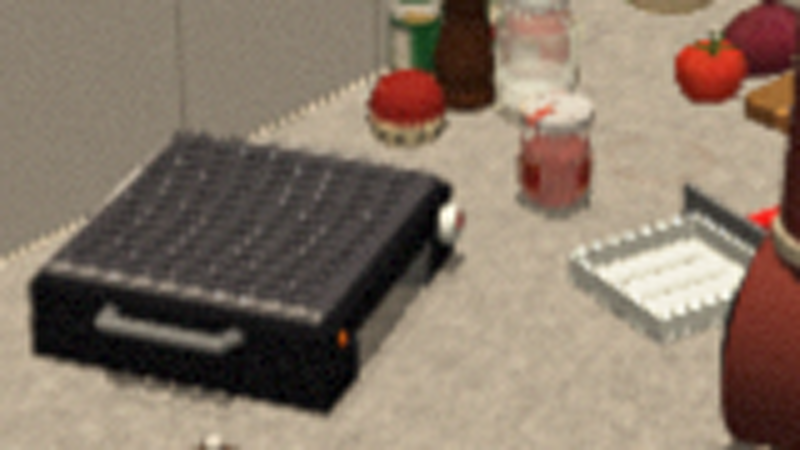

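```bash
cat > fit.py <<'E'
from h import *
from scipy.optimize import least_squares
def fit(obs,x0):
    # obs: list of (cam, model xyz, full pixel)
    def pts(p):
        c,s=np.cos(p[2]),np.sin(p[2]);return lambda m:[p[0]+c*m[0]-s*m[1],p[1]+s*m[0]+c*m[1],m[2]]
    f=lambda p:np.concatenate([project(n,pts(p)(m))[0]-uv for n,m,uv in obs])
    r=least_squares(f,x0,x_scale=[100,100,1],loss="soft_l1");return r.x,np.round(r.fun.reshape(-1,2),1)
E
python3 - <<'E'
from fit import *
T=lambda u,v:np.array([245+u/4.706,120+v/4.706])
S=lambda u,v:np.array([215+u/5,130+v/5])
G=[("top",(120,130,78),T(50,178)),("top",(120,-130,78),T(313,42)),("top",(-120,-130,78),T(460,262)),("top",(-120,130,78),T(195,405)),("top",(-120,130,0),T(188,437)),
("scene",(-120,130,0),S(330,410)),("scene",(120,130,0),S(35,352)),("scene",(120,130,78),S(35,280))]
print(fit(G,[600,0,1]))
D=[("top",(62.5,-60,24),T(522,390)),("top",(62.5,60,24),T(510,537)),("top",(-65.5,-80,44),T(683,380)),("top",(-65.5,80,44),T(669,572)),("top",(-124.5,0,44),T(753,478)),
("scene",(62.5,60,0),S(665,340)),("scene",(62.5,-60,24),S(572,262))]
print(fit(D,[500,-300,1.5]))
for z,uv in((86,T(625,232)),(170,(213,255))):print(ray("top",uv,z))
E
```

```text
(array([ 7.67385307e+02, -9.17811356e+01,  3.30650711e-01]), array([[-2.4, -1.3],
       [ 0.6, -3.4],
       [ 2.9, -0.6],
       [-1.2,  2.5],
       [ 0.4,  2.2],
       [ 0.7,  0.9],
       [ 0.2,  0.5],
       [-1.4, -3.4]]))
(array([ 522.03547588, -313.98370901,    1.25984703]), array([[-1.1,  0.4],
       [-0.6, -0.3],
       [ 0.2, -0.6],
       [ 1.4,  0. ],
       [ 0.6,  0.7],
       [-0.2,  1.4],
       [-0.2, -1.7]]))
[[ 692.16822579 -374.48728891   86.        ]]
[[470.94791241 262.06814817 170.        ]]
```

The top crop shows the griddle, with its front edge running from (195,405) to (460,262) and the dial at (442,293). The tray's red fin is at (718,476) and the jam jar at (622,245). The scene crop agrees with this: griddle yaw is about 0.33 and tray yaw about 1.26. I'll go above the fin.

Emit:
drive_tool(
  steps="0.0553 -0.0127 0.0212 0 0 0 -1;0.0553 -0.0127 0.0212 0 0 0 -1;0.0553 -0.0127 0.0212 0 0 0 -1;0.0553 -0.0127 0.0212 0 0 0 -1;0.0553 -0.0127 0.0212 0 0 0 -1;0.0553 -0.0127 0.0212 0 0 0 -1;0 0 0 0 0 -10 -1;0 0 0 0 0 -10 -1;0 0 0 0 0 -10 -1;0 0 0 0 0 -10 -1",
)

```text
clock: 1.35
eef_pos: [489.4, -413.8, 120.4]
tcp_rot: [-3.14, -0.0, 1.029]
ft_force: [0.1, 0.7, 0.7]
finger_gap: 0.999
grasp_force: 0.0
```

Emit:
drive_tool(
  steps="0 0 0 0 0 -7 -1;0 0 0 0 0 -6.6 -1;0 0 0 0 0 0 -1",
)

```text
clock: 1.72
eef_pos: [489.3, -413.9, 120.5]
tcp_rot: [-3.141, -0.001, 1.259]
ft_force: [-0.2, -0.2, -0.1]
finger_gap: 0.996
grasp_force: 0.0
```

Run:
```python
from h import *
a=capture("top");b=capture("scene");o=observe();print(o["clock"],o["eef_pos"],o["tcp_rot"],o["q"])
A=cv2.resize(a[120:245,245:415],(800,588),interpolation=cv2.INTER_CUBIC)
B=cv2.resize(b[130:230,215:435],(800,364),interpolation=cv2.INTER_CUBIC)
save(A,"pics/c3.png");save(b[130:230,215:435],"pics/s3.png")
```

```text
1.825 [ 489.3984803  -414.03799676  120.71618851] [-3.14102053e+00 -3.32938254e-04  1.25851568e+00] [-8.18189815e-01  1.96342295e-01  1.67685063e+00  1.46394778e-05
  1.26906153e+00 -5.05913617e-01]
```

View pics/c3.png

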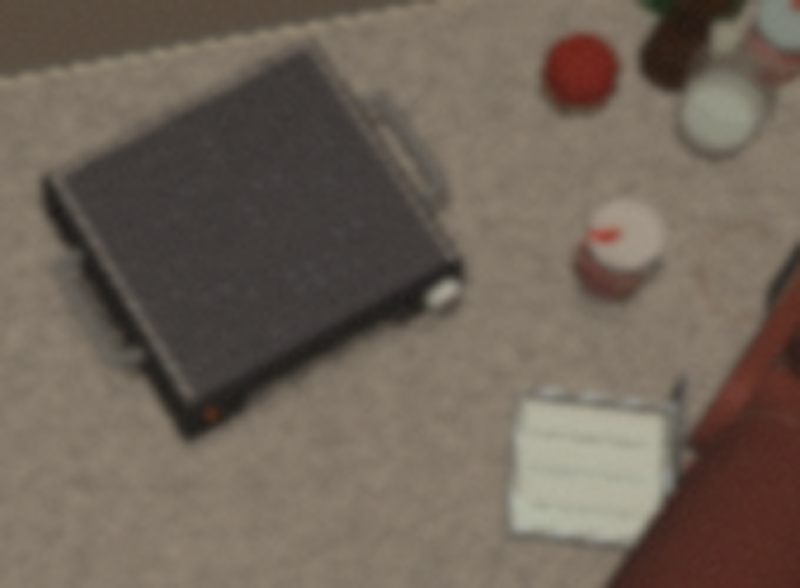

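The picture shows the tray unmoved, with the arm now over the fin at the lower right. My pose error is well inside the jaw opening, so I'll go down and grip.

Emit:
drive_tool(
  steps="0 0 0.045 0 0 0 -1;0 0 0.045 0 0 0 -1;0 0 0 0 0 0 -1;0 0 0 0 0 0 1;0 0 0 0 0 0 1;0 0 0 0 0 0 1;0 0 0 0 0 0 1;0 0 0 0 0 0 1",
)

```text
clock: 2.82
eef_pos: [490.5, -415.0, 32.6]
tcp_rot: [3.139, 0.001, 1.26]
ft_force: [1.1, -0.0, 4.1]
finger_gap: 0.177
grasp_force: 58.8
```

Run:
```python
from fit import *
T=lambda u,v:np.array([245+u/4.706,120+v/4.706])
S=lambda u,v:np.array([215+u/5,130+v/5])
# griddle with top inset t and height 78; free inset
for t in (0,5,8,12):
  a,b=120-t,130-t
  G=[("top",(a,b,78),T(62,185)),("top",(a,-b,78),T(313,42)),("top",(-a,-b,78),T(460,258)),("top",(-a,b,78),T(195,402)),("top",(-120,130,0),T(188,437)),
  ("scene",(-120,130,0),S(330,410)),("scene",(120,130,0),S(35,352)),("top",(-134,-107,40),T(443,294)),("scene",(-134,-107,40),S(456,223))]
  p,r=fit(G,[767,-92,.33]);print(t,p.round(3),abs(r).sum(),r.tolist())
```

```text
0 [ 7.72145e+02 -9.13590e+01  3.37000e-01] 27.1 [[-5.3, -3.6], [-0.1, -4.5], [2.5, -1.1], [-1.3, 2.1], [0.3, 1.1], [-0.1, 0.5], [-0.6, 0.2], [1.8, 1.0], [0.5, -0.5]]
5 [ 7.7111e+02 -9.1661e+01  3.3300e-01] 19.9 [[-3.4, -3.1], [-0.2, -2.7], [0.8, -1.2], [-0.8, 0.5], [0.3, 1.3], [0.0, 0.6], [-0.4, 0.2], [1.9, 1.3], [0.8, -0.4]]
8 [ 7.69704e+02 -9.20300e+01  3.30000e-01] 16.8 [[-2.1, -2.7], [-0.2, -1.4], [-0.2, -1.0], [-0.5, -0.3], [0.3, 1.6], [0.3, 0.7], [-0.1, 0.2], [2.0, 1.8], [1.2, -0.2]]
12 [ 7.69541e+02 -9.23060e+01  3.29000e-01] 16.7 [[-0.6, -2.4], [-0.4, -0.1], [-1.6, -1.2], [-0.1, -1.7], [0.3, 1.6], [0.3, 0.7], [-0.1, 0.2], [2.0, 1.9], [1.3, -0.2]]
```

Gripped: the gap is 15 mm at 59 N. The griddle is at about (770, -92), yaw 0.331. Next I'll slide the tray to in front of the mouth, then turn it.

Emit:
drive_tool(
  steps="0.0248 -0.0116 0 0 0 0 1;0.0248 -0.0116 0 0 0 0 1;0.0248 -0.0116 0 0 0 0 1;0.0248 -0.0116 0 0 0 0 1;0.0248 -0.0116 0 0 0 0 1;0.0248 -0.0116 0 0 0 0 1;0.0248 -0.0116 0 0 0 0 1;0.0248 -0.0116 0 0 0 0 1",
)

```text
clock: 3.82
eef_pos: [462.8, -197.8, 32.7]
tcp_rot: [3.138, 0.003, 1.261]
ft_force: [0.6, -4.2, 5.2]
finger_gap: 0.176
grasp_force: 59.1
```

Emit:
drive_tool(
  steps="0 0 0 0 0 6.65 1;0 0 0 0 0 6.65 1;0 0 0 0 0 6.65 1;0 0 0 0 0 6.65 1;0 0 0 0 0 6.65 1;0 0 0 0 0 6.65 1;0 0 0 0 0 6.65 1;0 0 0 0 0 6.65 1;0 0 0 0 0 0 1",
)

```text
clock: 4.95
eef_pos: [462.6, -196.7, 32.2]
tcp_rot: [3.141, -0.002, 0.331]
ft_force: [0.5, 1.5, 4.5]
finger_gap: 0.177
grasp_force: 59.3
```

Run:
```python
from h import *
a=capture("top");b=capture("scene");o=observe();print(o["clock"],o["eef_pos"],o["tcp_rot"])
A=cv2.resize(a[120:245,245:415],(560,412),interpolation=cv2.INTER_CUBIC)
save(cv2.resize(a[140:265,245:375],(598,575),interpolation=cv2.INTER_CUBIC),"pics/c4.png")
save(cv2.resize(b[130:250,215:375],(800,600),interpolation=cv2.INTER_CUBIC),"pics/s4.png")
```

```text
5.05 [ 462.61372391 -196.76812824   32.16669348] [ 3.14153338e+00 -1.62311524e-03  3.31513535e-01]
```

View pics/c4.png

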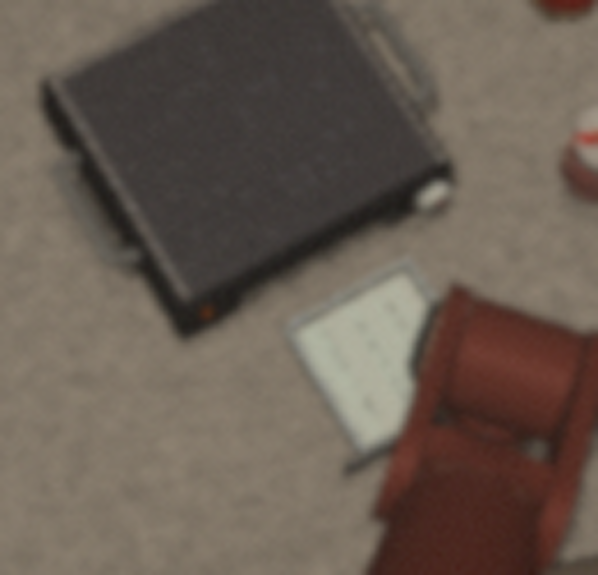

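View pics/s4.png

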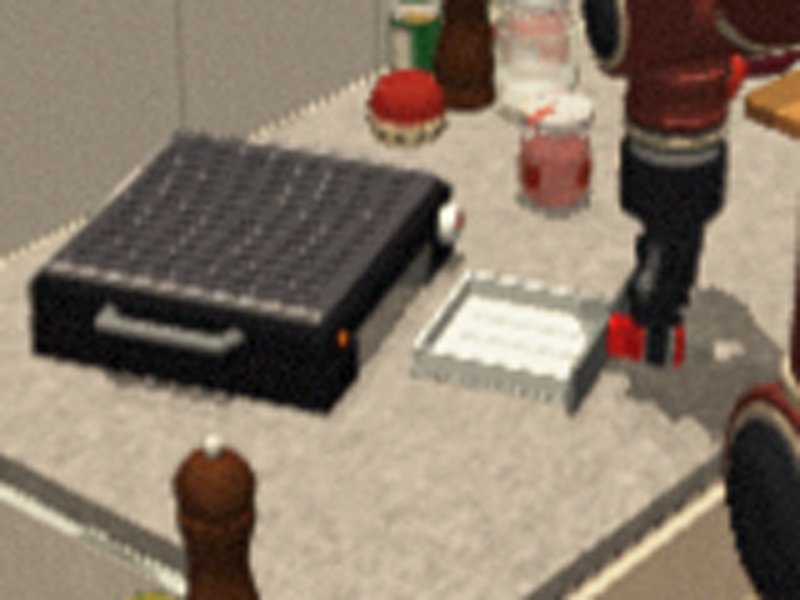

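Run:
```python
from fit import *
C=lambda u,v:np.array([245+u/4.6,140+v/4.6])
S=lambda u,v:np.array([215+u/5,130+v/5])
D=[("top",(62.5,60,24),C(288,326)),("top",(62.5,-60,24),C(410,260)),("top",(-65.5,80,44),C(350,468)),
("scene",(62.5,60,0),S(415,378)),("scene",(62.5,60,24),S(415,348)),("scene",(62.5,-60,24),S(470,274)),("scene",(-62.5,60,2),S(570,410))]
p,r=fit(D,[560,-160,.33]);print(p,r.tolist())
g=np.array([770,-92]);th=.331
R=np.array([[np.cos(th),-np.sin(th)],[np.sin(th),np.cos(th)]])
print("tray in griddle",(p[:2]-g)@R,"tcp",(np.array([462.6,-196.8])-g)@R)
for m in((-120,72,0),(-120,72,36),(-120,-72,0),(-120,-72,36),(-120,130,0),(-120,-130,0)):
    w=g+R@np.array(m[:2]);print(m,((project("scene",[*w,m[2]])[0]-[215,130])*5).round(),((project("top",[*w,m[2]])[0]-[245,140])*4.6).round())
```

```text
[ 5.62101051e+02 -1.64519735e+02  3.20990813e-01] [[-0.9, 0.6], [-0.2, -0.0], [-0.9, -0.2], [-0.0, -0.8], [-0.0, -0.4], [0.3, -0.5], [1.5, -1.1]]
tray in griddle [-220.18185226   -1.01835375] tcp [-324.7724978     0.79036217]
(-120, 72, 0) [361. 374.] [245. 309.]
(-120, 72, 36) [360. 332.] [247. 295.]
(-120, -72, 0) [429. 284.] [392. 227.]
(-120, -72, 36) [429. 243.] [397. 211.]
(-120, 130, 0) [331. 413.] [185. 342.]
(-120, -130, 0) [454. 251.] [450. 194.]
```

The fit puts the tray 1 mm off the bay axis with matching yaw, and the predicted mouth edges at (361,374) and (429,284) agree with the picture. I'll insert it now.

Emit:
drive_tool(
  steps="0.02 0 0 0 0 0 1;0.02 0 0 0 0 0 1;0.02 0 0 0 0 0 1;0.02 0 0 0 0 0 1;0.01 0 0 0 0 0 1;0.01 0 0 0 0 0 1;0.01 0 0 0 0 0 1",
)

```text
clock: 5.92
eef_pos: [561.4, -161.7, 32.4]
tcp_rot: [-3.138, 0.014, 0.336]
ft_force: [-24.0, -0.1, 24.0]
finger_gap: 0.178
grasp_force: 62.4
```

Emit:
drive_tool(
  steps="-0.004 -0.002 0 0 0 0 1;0 0 0 0 0 0 1",
)

```text
clock: 6.18
eef_pos: [561.4, -160.5, 32.0]
tcp_rot: [3.141, 0.0, 0.333]
ft_force: [-2.2, 1.1, 6.1]
finger_gap: 0.174
grasp_force: 59.7
```

Run:
```python
from h import *
a=capture("top");b=capture("scene");o=observe();print({k:np.round(o[k],3) for k in("eef_pos","tcp_rot","ft_force","moment")})
A=cv2.resize(a[145:235,265:355],(500,500),interpolation=cv2.INTER_CUBIC)
B=cv2.resize(b[155:225,270:360],(640,498),interpolation=cv2.INTER_CUBIC)
save(cv2.resize(np.hstack([A,cv2.resize(B,(300,500))]) if 0 else B,(640,498)),"pics/s5.png")
```

```text
{'eef_pos': array([ 561.432, -160.527,   31.956]), 'tcp_rot': array([-3.142,  0.   ,  0.333]), 'ft_force': array([-1.717,  1.368,  6.814]), 'moment': array([0.25 , 0.316, 0.355])}
```

View pics/s5.png

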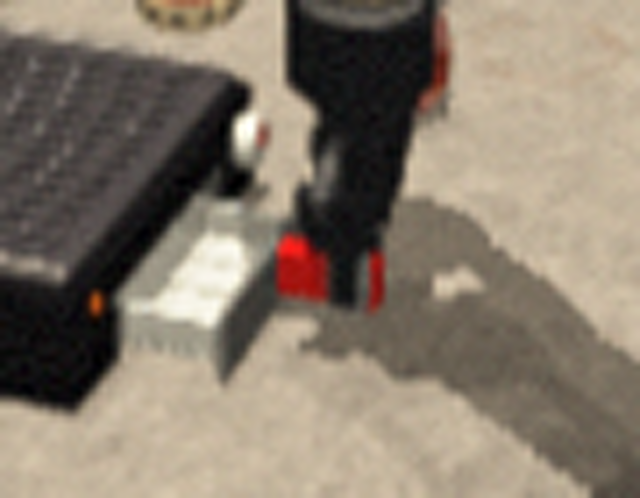

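The picture shows the tray about halfway into the bay, with the pan's left wall at (120-215, 340) and the fin at (300,265) still held. The contact force has eased, so I'll continue in small steps.

Emit:
drive_tool(
  steps="0.006 0 0 0 0 0 1;0.006 0 0 0 0 0 1;0.006 0 0 0 0 0 1;0 0 0 0 0 0 1",
)

```text
clock: 6.78
eef_pos: [576.2, -155.4, 32.3]
tcp_rot: [-3.14, 0.007, 0.333]
ft_force: [-12.3, -1.4, 15.4]
finger_gap: 0.175
grasp_force: 61.0
```

Emit:
drive_tool(
  steps="0.005 -0.001 -0.001 0 0 0 1;0.005 0 0 0 0 0 1;0.005 0 0 0 0 0 1;0.005 0 0 0 0 0 1;0 0 0 0 0 0 1",
)

```text
clock: 7.4
eef_pos: [597.0, -147.4, 32.1]
tcp_rot: [3.142, 0.001, 0.332]
ft_force: [-2.1, -1.3, 3.7]
finger_gap: 0.173
grasp_force: 59.3
```

Emit:
drive_tool(
  steps="0.005 0 0 0 0 0 1;0.005 0 0 0 0 0 1;0.003 0 0 0 0 0 1;0 0 0 0 0 0 1",
)

```text
clock: 7.9
eef_pos: [609.1, -143.2, 32.2]
tcp_rot: [3.142, 0.001, 0.332]
ft_force: [-4.9, -1.2, 5.1]
finger_gap: 0.175
grasp_force: 59.5
```

Emit:
drive_tool(
  steps="0.003 0 0 0 0 0 1;0.003 0 0 0 0 0 1;0 0 0 0 0 0 1",
)

```text
clock: 8.28
eef_pos: [612.2, -141.9, 32.3]
tcp_rot: [-3.14, 0.008, 0.332]
ft_force: [-14.7, -3.3, 13.6]
finger_gap: 0.18
grasp_force: 60.7
```

Emit:
drive_tool(
  steps="0.003 0 -0.0005 0 0 0 1;0 0 0 0 0 0 1",
)

```text
clock: 8.52
eef_pos: [612.4, -141.9, 32.5]
tcp_rot: [-3.139, 0.015, 0.332]
ft_force: [-25.1, -6.3, 18.9]
finger_gap: 0.178
grasp_force: 61.5
```

Run:
```python
from h import *
b=capture("scene");o=observe();print({k:np.round(o[k],3) for k in("eef_pos","tcp_rot","ft_force","moment")})
save(cv2.resize(b[150:220,270:350],(800,700),interpolation=cv2.INTER_CUBIC)[:600],"pics/s6.png")
```

```text
{'eef_pos': array([ 612.395, -141.82 ,   32.463]), 'tcp_rot': array([-3.139,  0.015,  0.332]), 'ft_force': array([-24.555,  -6.131,  18.814]), 'moment': array([-1.086,  3.481, -0.178])}
```

View pics/s6.png

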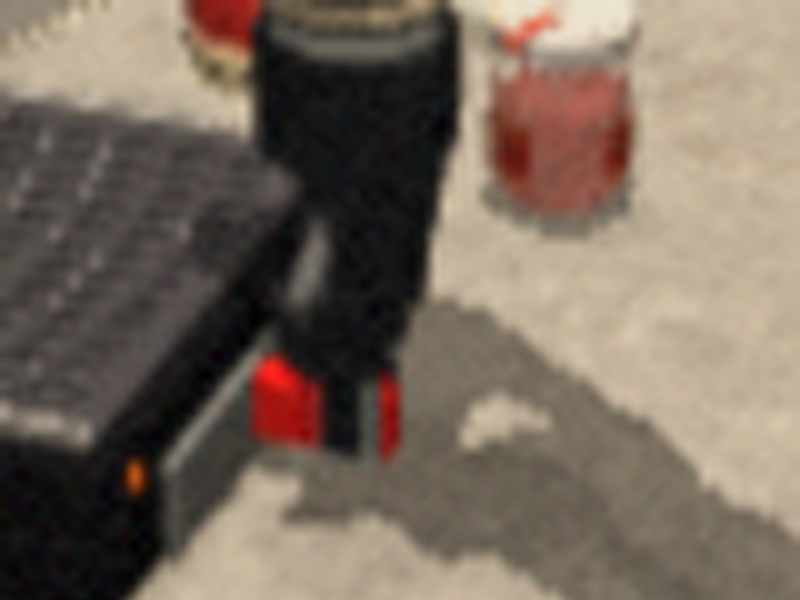

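The panel looks flush or almost so: it spans (165,500)-(270,350) and meets the black front. I'll wiggle it with a slightly firmer push to tell a jam from the stop.

Emit:
drive_tool(
  steps="0.002 0.002 -0.0005 0 0 0 1;0 -0.004 0 0 0 0 1;0.001 0.002 0 0 0 1 1;0 0 0 0 0 -2 1;0 0 0 0 0 1 1;0 0 0 0 0 0 1",
)

```text
clock: 9.32
eef_pos: [612.5, -141.8, 32.4]
tcp_rot: [-3.138, 0.022, 0.332]
ft_force: [-33.4, -10.5, 24.3]
finger_gap: 0.18
grasp_force: 62.2
```

It's a hard stop that wiggling doesn't shift, so the tray is home. I'll unload, release and lift away.

Emit:
drive_tool(
  steps="-0.006 0 0 0 0 0 1;0 0 0 0 0 0 1",
)

```text
clock: 9.57
eef_pos: [612.2, -141.8, 32.1]
tcp_rot: [-3.14, 0.006, 0.331]
ft_force: [-8.8, -3.6, 6.3]
finger_gap: 0.18
grasp_force: 59.8
```

Emit:
drive_tool(
  steps="0 0 0 0 0 0 -1;0 0 0 0 0 0 -1;0 0 0 0 0 0 -1;0 0 0 0 0 0 -1;-0.003 0 0 0 0 0 -1;0 0 -0.03 0 0 0 -1;0 0 -0.05 0 0 0 -1;-0.04 0 -0.05 0 0 0 -1;-0.06 0 -0.05 0 0 0 -1;-0.06 0 0 0 0 0 -1",
)

```text
clock: 10.82
eef_pos: [474.2, -191.4, 207.1]
tcp_rot: [3.134, -0.006, 0.333]
ft_force: [-0.3, -0.9, 0.3]
finger_gap: 1.0
grasp_force: 0.0
```

Emit:
drive_tool(
  steps="0 -0.0 0 0 0 0 -1;0 0.06 0 0 0 0 -1;0 0.06 0 0 0 0 -1;0 0.06 0 0 0 0 -1;0 0.06 0 0 0 0 -1;0 0 0 0 0 0 -1",
)

```text
clock: 11.58
eef_pos: [551.9, -420.0, 199.5]
tcp_rot: [-3.14, 0.001, 0.329]
ft_force: [0.4, 0.4, -0.3]
finger_gap: 0.999
grasp_force: 0.0
```

Run:
```python
from h import *
b=capture("scene");a=capture("top");save(a,"pics/t7.png")
A=cv2.resize(a[150:215,270:350],(400,325),interpolation=cv2.INTER_CUBIC)
B=cv2.resize(b[150:215,270:350],(400,325),interpolation=cv2.INTER_CUBIC)
save(np.hstack([A,B]),"pics/s7.png")
```

```text
(no output)
```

View pics/s7.png

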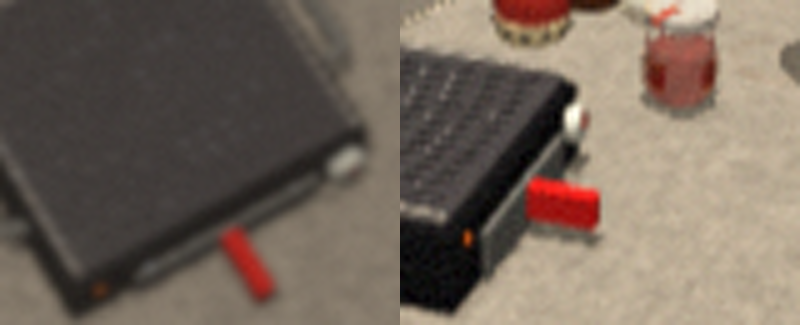

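Run:
```python
from h import *
g=np.array([770,-92]);th=.331
R=np.array([[np.cos(th),-np.sin(th)],[np.sin(th),np.cos(th)]])
for dx in(0,-4):
  for m in((-182,0,44),(-126,80,44),(-126,80,2),(-126,-80,44)):
    m=np.array(m);w=g+R@(m[:2]+[dx,0]);print(dx,m,((project("top",[*w,m[2]])[0]-[270,150])*5).round(),((project("scene",[*w,m[2]])[0]-[270,150])*5+[400,0]).round())
```

```text
0 [-182    0   44] [269. 289.] [599. 191.]
0 [-126   80   44] [138. 279.] [489. 229.]
0 [-126   80    2] [137. 296.] [490. 278.]
0 [-126  -80   44] [320. 177.] [565. 131.]
-4 [-182    0   44] [272. 293.] [604. 192.]
-4 [-126   80   44] [141. 283.] [494. 230.]
-4 [-126   80    2] [140. 300.] [495. 279.]
-4 [-126  -80   44] [323. 181.] [570. 132.]
```

The released tray's panel edge, at (485,232)-(485,275), and its fin end, at (600,192), match the home pose. The bystanders are unmoved.

```bash
python3 -c "
from plant import *
print(job_done())"
```

```text
the job is handed in; nothing more can be done
None
```

The drip tray is pushed in to a hard stop with its grey panel flush against the griddle's front, as far as the cameras can show; I let go of it, moved the arm clear without touching anything else, and handed the job in at about 12 s.

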